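# Set a bar under a bench punch and hold the striker cocked

## Task

Slide the flat steel bar along the bed of the bench punch, without lifting it off, until its soapstone cross lies right under the punch point. Then draw the striker knob straight up against its spring until the middle one of the three rings on its rod is level with the mouth of the barrel, never letting it snap back, and finish while holding it cocked there, steady, so that I can check the spot and call for the blow; leave the wire spool, pliers and goggles where they lie.

Things in the scene. Friction and masses are not known exactly. Their poses are not given: they have to be found in the camera images.
- punch: Fixed grey C-frame bench punch. Origin on the punch axis at table level; z up, +x towards the column; throat open at -x, +y, -y. Flat bed: top 20 mm above the table, x -75 to 160, y -70 to 70 mm. Column x 90 to 140, y -25 to 25 mm, 165 mm high; arm 34 mm wide, height 125 to 170 mm; round head of radius 25 mm, height 118 to 176 mm, holding the upright barrel (radius 16 to 18 mm, height 68 to 200 mm).
- punch_tip (a point): The punch point, lower end of the punch (radius 6 mm, its holder 10 mm) below the barrel, on the punch axis, 31 mm above the table, 11 mm above the bed and so 5 mm above the top of the bar. Fixed; z up.
- barrel_mouth (a point): Centre of the upper rim of the barrel, on the punch axis, 200 mm above the table. The striker rod (12 mm diameter) comes up out of it. Fixed; z up.
- striker (a joint): Draw of the striker rod in m: 0 at rest, grows as the knob is pulled straight up, stop at 0.052. Three dark turned rings on the rod, each 3 mm wide, hidden in the barrel at rest, their middles 15, 30 and 45 mm below the mouth: the middle ring is level with the mouth at 0.030. The spring pulls down with 6 N at rest and 300 N/m more (15 N at the middle ring); no latch.
- knob (a point): Mushroom pull knob of dark steel on top of the striker rod, on the punch axis; moves with joint striker. This point is the centre of its underside, 18 mm above the barrel mouth at rest (218 mm above the table); z up. Knurled neck 26 mm in diameter and 22 mm high, for gripping; on it a flange 38 mm in diameter, 9 mm high (top 31 mm above this point). Below it is the bare rod.
- bar: Loose dark mill-finish steel flat bar, 320 mm long (its y axis), 40 mm wide (x), 6 mm thick (z), about 0.6 kg, lying flat on the bed across the throat; its +y end sticks out beyond the bed by 100 mm or more. A drilled hole (12 mm) near its other end. Origin at the centre of its underside.
- mark (a point): Middle of the white soapstone cross on top of the bar (lines 2.5 mm wide, one 80 mm along the bar, one across its full width): on its centre line, 20 mm from the bar's origin along its +y axis, on the top face.
- spool: Bystander: spool of welding wire, 100 mm diameter, 46 mm high, standing on the table. Origin at the centre of its underside.
- pliers: Bystander: pliers lying flat, 190 mm long along their x axis, 50 mm wide, 12 mm high. Origin at table level, about the middle.
- goggles: Bystander: black welding goggles lying with the lenses up, 150 mm long (y), 68 mm wide (x), 36 mm high. Origin at table level, in the middle.

How it is judged:
On the way, in this order (a step that is already met when the one before it is completed fails the run):
1. the cross on the bar lies under the punch point, bar at rest, striker still down (horizontal distance between mark and punch_tip below 0.004 m and linear speed of bar below 0.01 m/s and value of joint striker below 0.005 m), for 0.3 s.
2. the striker is drawn to its middle ring by the fingers on its knob (value of joint striker between 0.027 and 0.033 m and contact force between the fingers and striker above 4 N), for 0.5 s.
At the end, for the whole second after the job is handed in: The fingers hold the knob (more than 4 N) with the striker drawn 30 mm, within 3 mm, and steady, so the middle ring is level with the barrel mouth; the bar lies flat and still on the bed with the middle of its cross within 4 mm, seen from above, of the punch point (all of step 2 and velocity of joint striker between -0.01 and 0.01 m/s and contact force between bar and striker below 0.1 N and horizontal distance between mark and punch_tip below 0.004 m and height (world z) of mark below 0.03 m and angle between bar's own z axis and vertical below 0.05 rad and linear speed of bar below 0.01 m/s); the arm keeps its last pose, push and grip.
It fails at once if the striker snaps back (falls faster than 0.5 m/s) (velocity of joint striker below -0.5 m/s).
It fails at once if the bar is lifted off the bed (its cross more than 20 mm up) (height (world z) of mark above 0.046 m).
It fails at once if spool, pliers or goggles moved more than 25 mm (distance of any of spool, pliers, goggles from where it was at the start of the episode above 0.025 m).
It also fails if it takes over 48 s, if anything falls off the work surface, if the arm or the gripper's body presses on something with over 40 N, if the wrist force passes 120 N, or if a joint passes its speed limit or range.

## Robot

A 6-joint arm with a two-finger parallel gripper is mounted at the origin on the work surface. World frame = base frame: x ahead of the robot, y to its left, z up, the work surface at z = 0. Lengths are in m, angles in rad, forces in N, time in s.
With the tool pointing down it reaches from about 0.275 to 0.85 m from the base axis. Payload 5.2 kg.
Tool frame: the origin (TCP) lies between the finger pads; the fingertips stand 11 mm ahead of it and the grasp point (between the pads) lies 8 mm behind it; z points along the fingers, y is the line along which they close (so a half turn about z gives the same grasp; the last joint's range is limited). The gripper opens to 85 mm and grips with 20 to 120 N. Pads are 22 mm wide; open, the fingers measure 114 mm over their backs; the gripper's body (76 mm by 85 mm) begins 54 mm behind the grasp point. The pads swing forward as they close: fully open they stand 13 mm farther back than shut.
Start: joints at [0.904, 0.259, 1.535, -0, 1.348, -0.203], TCP at [0.246, 0.492, 0.242] pointing down, gripper open.
Joint ranges: [-3.14, 3.14], [-0.91, 2.08], [0.19, 2.58], [-1.22, 4.36], [0.22, 2.71], [-3.12, 3.12]. Speed limits (rad/s): [2.57, 2.57, 3.14, 3.14, 3.14, 3.14].

## Interface

Orientations are given as a rotation vector (axis times angle).
In Python, from rig import sensors, get_image, camera_info, job gives the robot as it stands.
- The arm moves only by the shell command python3 -m jog 'ROWS' [FORCE]. ROWS is JSON, a list that holds one entry, the list of rows, each a list of 7 numbers: the closure, from -1 (fully open) to 1 (shut), so that 0 is half open, then the shift along the tool's x, y, z in cm, then the turn, a rotation vector about the tool's x, y, z in degrees. A call has 1 to 8 rows; each row shifts and turns the commanded pose from where the row before left it, along the tool's axes as they then stand; what a row does not reach is not made up. A row lasts 1/8 s, in which the tool goes at most 62.5 mm and 10.7 degrees, less where a joint would pass 70% of its speed; a pose out of reach is approached as far as the arm can. A call is refused whole if a number of a shift passes 6.25 or a number of a turn 10.7, either way. A call with a gripper value outside its range is refused whole. The fingers move at their own pace and stop on an object; FORCE is the grip in N (left out, the last holds). Time passes only in rows, so rows that do not move let the fingers close. It gives the time, the measured TCP pose, the force, the opening and the grip force at its end, in the units of the state.
- sensors.read_state(): the state, without advancing time (a new reading comes with each control period).
- get_image(name): name is "scene" or "side" or "wrist"; returns the picture (400x640x3 uint8, red, green, blue); there is no depth.
- camera_info(name): a dict with "vfov" (degrees; the focal length in pixels is half the picture's height over the tangent of half this angle, whatever the lens; pixels are square), "cx", "cy" (the principal point, pixels), "origin" and "orientation" of the camera in the world. Camera axes: x right, y up, looking along -z (the intrinsics and any distortion apply to the point x, -y, -z); pixel columns grow to the right and rows downward; lengths in m; the calibration is good to about 2 mm. The wrist camera is an equidistant fisheye: a pixel r from the principal point sees the ray r / f radians off the axis. A picture is of the moment at which its call begins: read the wrist's pose just before it. camera_info takes no time and is no camera call; for the wrist camera it gives the pose at the moment of the call.
- job.finish_job(): hands the job in; it is judged then, once.
The state is a dict: "time": time; "qpos": joint angles; "dq": joint speeds; "joint_torque": joint torques, N m; "eef_pos": TCP position; "orientation": TCP orientation; "contact_force": force on the tool from outside, world axes, zero at the start; "moment": the same for the moment, N m; "finger_gap": opening from 0.0 (shut) to 1.0 (fully open); "grasp_force": force on a finger pad.
Only numpy, scipy, OpenCV 4.12 (cv2) and the standard library are available. Lean on these libraries where they do the work, as an engineer would, in place of code of your own. Each camera call takes 0.05 s, during which the arm holds its last target. There are 200 camera calls.

## Working session

There is one attempt and no reset: what is moved stays moved. The work goes in short steps, Python scripts to look and compute and a shell command to move; the robot and the scene stay as the last step left them, time stands still between calls to the robot, and variables do not carry over. Pictures are saved under pics/ and viewed, at most 10 in all, crops included, and the job is handed in when it is done.

```bash
mkdir -p pics
cat > h.py <<'E'
import numpy as np, cv2
from rig import sensors,get_image,camera_info,job
from scipy.spatial.transform import Rotation as R
def rot(o):
    o=np.array(o,float)
    if o.shape==(3,3): return o
    return R.from_rotvec(o).as_matrix() if o.size==3 else R.from_quat(o).as_matrix()
def ray(ci,u,v,fish=False):
    f=200/np.tan(np.radians(ci['vfov'])/2); x=(u-ci['cx'])/f; y=(v-ci['cy'])/f
    if fish:
        r=np.hypot(x,y); s=np.sinc(r/np.pi); d=np.array([x*s,-y*s,-np.cos(r)])
    else: d=np.array([x,-y,-1.])
    return rot(ci['orientation'])@d
def onz(ci,u,v,z,fish=False):
    d=ray(ci,u,v,fish); o=np.array(ci['origin']); return o+d*(z-o[2])/d[2]
def proj(ci,p,fish=False):
    f=200/np.tan(np.radians(ci['vfov'])/2); q=rot(ci['orientation']).T@(np.array(p)-ci['origin'])
    x,y,z=q[0],-q[1],-q[2]; r=np.hypot(x,y)
    k=np.arctan2(r,z)/max(r,1e-9) if fish else 1/z
    return ci['cx']+f*k*x, ci['cy']+f*k*y
def save(n,im): cv2.imwrite('pics/'+n,im[...,::-1])
E
python3 - <<'E'
from h import *
for n in ('scene','side','wrist'):
    ci=camera_info(n);print(n,ci);im=get_image(n);save(n+'0.png',im)
print(sensors.read_state())
E
```

```text
scene {'vfov': 56.84826450388039, 'cx': 309.4165902666274, 'cy': 202.06528476826514, 'origin': array([1.26215295, 0.32718231, 0.82320159]), 'orientation': array([0.53614834, 0.85415731, 1.93550841])}
side {'vfov': 55.70646476257269, 'cx': 326.6038670828799, 'cy': 197.56447819580342, 'origin': array([ 0.39059133, -0.70412447,  0.77889072]), 'orientation': array([ 0.82778397, -0.10998488, -0.22153427])}
wrist {'vfov': 65.70646984690485, 'cx': 318.6144281979215, 'cy': 200.57202544893894, 'origin': array([0.18527691, 0.52066842, 0.37210698]), 'orientation': array([-0.23937935, -0.14601228,  1.09979511])}
{'time': 0.15, 'qpos': array([ 9.04186249e-01,  2.59188375e-01,  1.53580700e+00,  2.08276818e-05,
        1.34803498e+00, -2.02797965e-01]), 'dq': array([ 1.27812448e-03, -4.02551183e-04, -2.15501600e-03,  4.18147211e-04,
        2.62981331e-04, -4.64872496e-05]), 'joint_torque': array([ 1.57604631e-03, -4.46386528e+01, -2.90818906e+01, -4.33930009e-04,
        8.18333589e-03,  2.80758303e-05]), 'eef_pos': array([0.24577618, 0.49159872, 0.24166871]), 'orientation': array([-7.21905086e-01, -3.05688299e+00,  2.03446391e-03]), 'contact_force': array([-0.69119223, -0.54470363,  0.05360384]), 'moment': array([0.04277018, 0.01565112, 0.03101345]), 'grasp_force': 0.0, 'finger_gap': 1.001937341753985}
```

View pics/scene0.png

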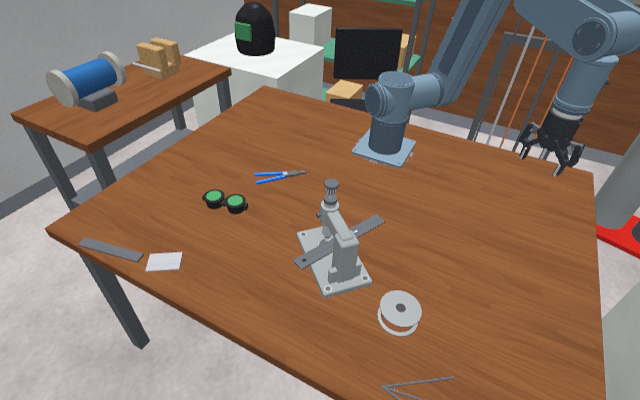

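View pics/side0.png

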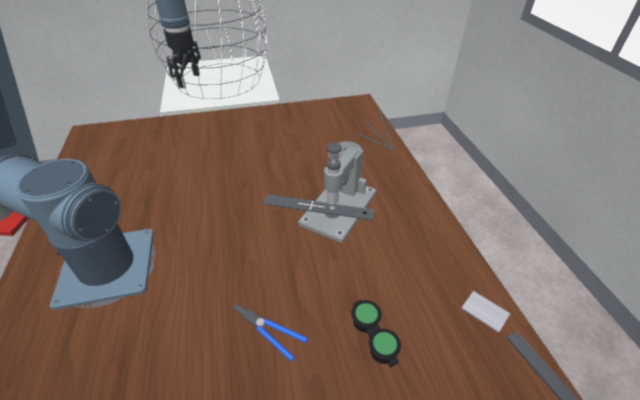

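Run:
```python
from h import *
a=cv2.imread('pics/scene0.png')[165:305,280:400]; b=cv2.imread('pics/side0.png')[130:250,255:385]
a=cv2.resize(a,(480,560),interpolation=cv2.INTER_CUBIC)
cv2.imwrite('pics/ca.png',a)
cv2.imwrite('pics/cb.png',cv2.resize(b,None,fx=6,fy=5*1.0,interpolation=cv2.INTER_CUBIC)[:600])
```

```text
(no output)
```

View pics/ca.png

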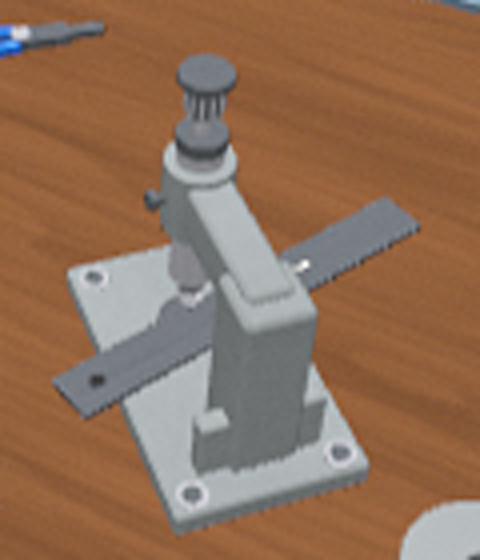

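View pics/cb.png

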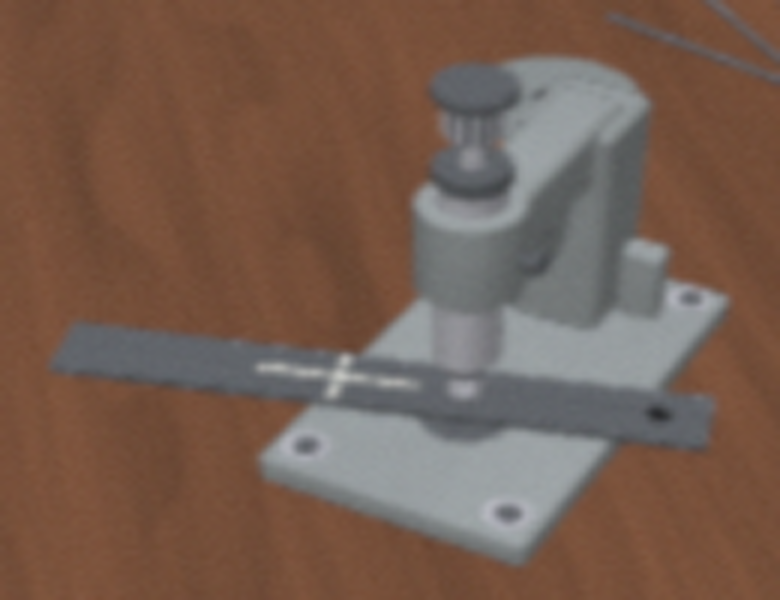

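```bash
cat > fit.py <<'E'
from h import *
from scipy.optimize import least_squares
S=camera_info('scene');D=camera_info('side')
A=lambda u,v:(S,280+u/4-.4,165+v/4-.4)
B=lambda u,v:(D,255+u/6-.4,130+v/5-.4)
pun=[((-75,-70,20),A(68,272)),((160,-70,20),A(175,518)),((160,70,20),A(368,462)),((0,0,249),A(207,73)),
 ((-75,70,20),B(262,460)),((-75,-70,20),B(520,550)),((160,-70,20),B(728,297)),((0,0,249),B(475,86)),
 ((0,0,200),A(203,135)),((0,0,200),B(470,170))]
bar=[((-20,160,6),A(390,198)),((20,160,6),A(420,225)),((-20,-160,6),A(55,380)),((20,-160,6),A(88,412)),
 ((20,160,6),B(70,322)),((-20,160,6),B(52,370)),((20,-160,6),B(714,397)),((-20,-160,6),B(708,445)),((0,20,6),B(340,376))]
def fit(pts,z0,g):
    def res(p):
        r=[]
        for l,(c,u,v) in pts:
            l=np.array(l)/1000; w=np.r_[R.from_euler('z',p[2]).as_matrix()[:2,:2]@l[:2]+p[:2],l[2]+z0]
            r+=list(np.subtract(proj(c,w),(u,v)))
        return np.array(r)
    s=least_squares(res,g,loss='soft_l1');return s.x,res(s.x).reshape(-1,2).round(1)
if __name__=='__main__':
    for n,a in(('punch',fit(pun,0,[.6,.1,.5])),('bar',fit(bar,.02,[.55,.1,1.4]))): print(n,a[0],np.degrees(a[0][2]));print(a[1].tolist())
    print(onz(D,*B(340,376)[1:],.026))
    for n,z,c,px in(('spool',.046,S,(401,307)),('plie',.01,D,(262,322)),('goggles',.03,D,(367,315)),('gog2',.03,D,(384,346))): print(n,onz(c,*px,z))
E
python3 fit.py
```

```text
punch [0.59549103 0.03864094 0.83666349] 47.93728658672413
[[-1.4, -1.2], [-0.2, 0.5], [0.7, 0.3], [-0.6, -0.8], [-1.4, -0.7], [0.5, -0.4], [0.2, -0.4], [-0.3, -0.6], [-0.7, -1.5], [0.1, -1.3]]
bar [0.56180372 0.07131871 1.13914987] 65.26847952482044
[[-1.3, -0.6], [0.3, -0.1], [-1.0, -0.1], [-0.8, 1.3], [0.2, -0.4], [-1.0, -1.0], [-0.1, -0.4], [-0.5, -0.3], [-0.5, -0.2]]
[0.54472972 0.07854642 0.026     ]
spool [0.70956843 0.29752368 0.046     ]
plie [ 0.36302036 -0.2496939   0.01      ]
goggles [ 0.58955308 -0.29808762  0.03      ]
gog2 [ 0.60138263 -0.37362389  0.03      ]
```

```bash
cat > plan.py <<'E'
from h import *
def plan(pos,yaw=None,zdir=None):
    """print turn about tool z (deg, mod 180) so tool y lies along yaw; then shift in cm in the turned tool axes"""
    s=sensors.read_state(); T=rot(s['orientation'])
    print('t',round(s['time'],2),'pos',np.round(s['eef_pos'],4),'q6',s['qpos'][5].round(2),'tool z',T[:,2].round(4),'y',T[:,1].round(3),'F',s['contact_force'].round(1),'gap',round(s['finger_gap'],3),'grip',s['grasp_force'])
    a=0
    if yaw is not None:
        d=T.T@np.array([np.cos(yaw),np.sin(yaw),0]); a=np.arctan2(-d[0],d[1]); a=(a+np.pi/2)%np.pi-np.pi/2
    # level error
    e=T.T@np.cross(T[:,2],[0,0,-1])
    print('turn z',np.degrees(a).round(2),'level',np.degrees(e).round(2))
    T2=T@R.from_rotvec([0,0,a]).as_matrix()
    print('shift cm',(100*T2.T@(np.array(pos)-s['eef_pos'])).round(2))
E
python3 -c "
from plan import *
plan([.441,.127,.12],1.139)"
```

```text
t 0.15 pos [0.2458 0.4916 0.2417] q6 -0.2 tool z [-9.0e-04 -1.1e-03 -1.0e+00] y [ 0.447  0.894 -0.001] F [-0.7 -0.5  0.1] gap 1.002 grip 0.0
turn z -1.83 level [-0.08 -0.02  0.  ]
shift cm [-32.99 -24.93  12.19]
```

```bash
python3 -m jog '[[[-1,-4.1,-3.1,1.5,0,0,-1.8],[-1,-4.1,-3.1,1.5,0,0,0],[-1,-4.1,-3.1,1.5,0,0,0],[-1,-4.1,-3.1,1.5,0,0,0],[-1,-4.1,-3.1,1.5,0,0,0],[-1,-4.1,-3.1,1.5,0,0,0],[-1,-4.1,-3.1,1.5,0,0,0],[-1,-4.1,-3.1,1.5,0,0,0]]]' 40
python3 -m jog '[[[-1,0,0,0,0,0,0],[-1,0,0,0,0,0,0]]]'
python3 - <<'E'
from plan import *
plan([.441,.127,.12],1.139)
ci=camera_info('wrist');im=get_image('wrist');save('w1.png',im)
import pickle;pickle.dump(ci,open('w1.pkl','wb'))
for p in ([.5437,.0797,.026],[.4165,.138,.026],[.5955,.0386,.031]): print(proj(ci,p,True))
E
```

```text
time: 1.15
eef_pos: [0.439, 0.127, 0.1219]
orientation: [0.674, 3.068, 0.0]
contact_force: [0.6, -0.5, 0.6]
finger_gap: 1.005
grasp_force: 0.0
time: 1.4
eef_pos: [0.4381, 0.1286, 0.1221]
orientation: [-0.675, -3.067, -0.0]
contact_force: [0.2, 0.3, 0.7]
finger_gap: 0.995
grasp_force: 0.0
t 1.4 pos [0.4381 0.1286 0.1221] q6 -1.1 tool z [-1.1e-03  3.0e-04 -1.0e+00] y [ 0.42   0.907 -0.   ] F [0.2 0.3 0.7] gap 0.995 grip 0.0
turn z -0.1 level [-0.01 -0.07  0.  ]
shift cm [-0.33 -0.02  0.21]
(np.float64(320.0066467071128), np.float64(328.972265124671))
(np.float64(319.5019322673952), np.float64(177.0131913716242))
(np.float64(304.61175079640424), np.float64(378.56145419044583))
```

View pics/w1.png

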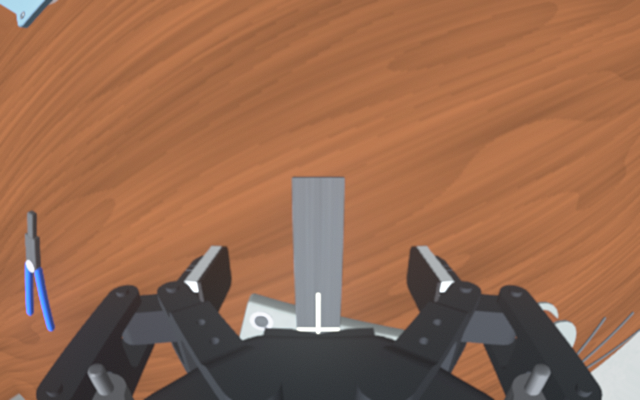

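```bash
python3 -m jog '[[[-1,-0.3,0,3.4,0,0,0],[-1,0,0,3.4,0,0,0],[-1,0,0,3.2,0,0,0],[-0.2,0,0,0,0,0,0],[-0.1,0,0,0,0,0,0],[0.1,0,0,0,0,0,0],[0.3,0,0,0,0,0,0],[0.3,0,0,0,0,0,0]]]' 30
python3 -m jog '[[[0.4,0,0,0,0,0,0],[0.4,0,0,0,0,0,0],[0.4,0,0,0,0,0,0]]]'
python3 -c "
from plan import *
plan([.441,.127,.022],1.139)"
```

```text
time: 2.45
eef_pos: [0.4419, 0.1275, 0.0231]
orientation: [0.673, 3.067, 0.001]
contact_force: [-0.3, 1.7, 1.9]
finger_gap: 0.458
grasp_force: 29.9
time: 2.82
eef_pos: [0.4418, 0.1273, 0.0225]
orientation: [0.673, 3.067, 0.0]
contact_force: [1.3, 2.4, 2.7]
finger_gap: 0.455
grasp_force: 30.0
t 2.83 pos [0.4418 0.1273 0.0225] q6 -1.1 tool z [ 0.0012  0.     -1.    ] y [0.419 0.908 0.001] F [1.3 2.4 2.7] gap 0.455 grip 29.956651031970978
turn z -0.03 level [0.03 0.06 0.  ]
shift cm [ 0.06 -0.06  0.05]
```

```bash
python3 -m jog '[[[0.4,-0.4,-0.1,0,0,0,0],[0.4,-0.9,-0.2,0,0,0,0],[0.4,-0.9,-0.2,0,0,0,0],[0.4,-0.9,-0.2,0,0,0,0],[0.4,-0.9,-0.2,0,0,0,0],[0.4,-0.9,-0.2,0,0,0,0],[0.4,-0.9,-0.3,0,0,0,0],[0.4,-0.5,-0.1,0,0,0,0]]]'
python3 -m jog '[[[0.4,0,0,0,0,0,0],[0.4,0,0,0,0,0,0]]]'
python3 - <<'E'
from plan import *
plan([.441+.0518,.127-.0411,.022],1.139)
a=get_image('scene');b=get_image('side')
save('scene2.png',a);save('side2.png',b);ci=camera_info('wrist');save('w2.png',get_image('wrist'))
import pickle;pickle.dump(ci,open('w2.pkl','wb'))
a=cv2.resize(a[165:290,290:390],(400,500),interpolation=cv2.INTER_CUBIC);b=cv2.resize(b[140:240,285:385],(400,400),interpolation=cv2.INTER_CUBIC)
c=np.zeros((500,800,3),np.uint8);c[:,:400]=a;c[:400,400:]=b;save('c2.png',c)
E
```

```text
time: 3.82
eef_pos: [0.4885, 0.0881, 0.0221]
orientation: [-0.673, -3.06, -0.0]
contact_force: [-10.5, 8.2, 16.8]
finger_gap: 0.461
grasp_force: 31.3
time: 4.08
eef_pos: [0.489, 0.0878, 0.0224]
orientation: [-0.673, -3.062, 0.001]
contact_force: [-8.7, 4.5, 14.2]
finger_gap: 0.46
grasp_force: 31.2
t 4.08 pos [0.489  0.0878 0.0224] q6 -1.19 tool z [-6.3e-03  9.0e-04 -1.0e+00] y [ 0.419  0.908 -0.002] F [-8.7  4.5 14.2] gap 0.46 grip 31.18130922317505
turn z -0.06 level [-0.1  -0.35  0.  ]
shift cm [-0.43 -0.01  0.04]
```

View pics/c2.png

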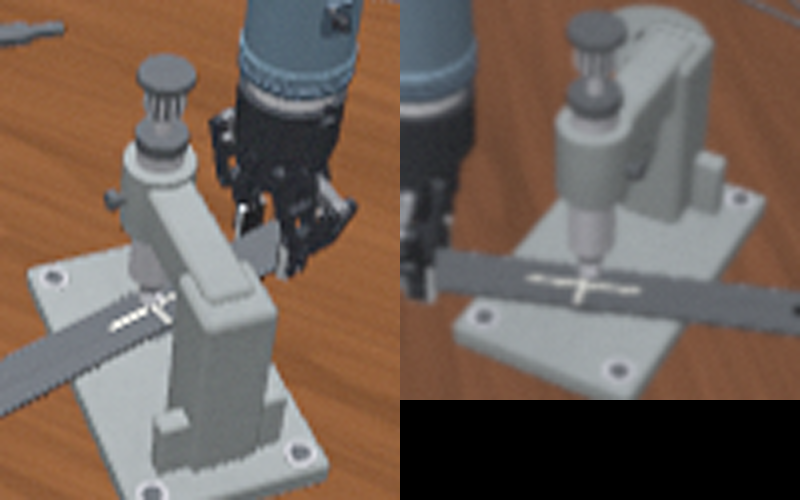

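View pics/w2.png

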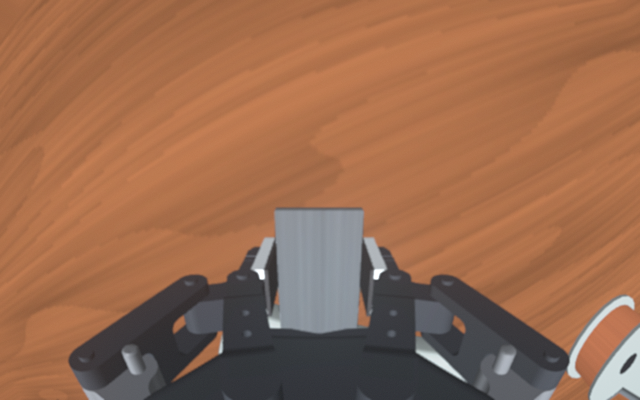

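Run:
```python
from fit import *
C=lambda u,v:(S,290+u/4-.4,165+v/4-.4)
E=lambda u,v:(D,285+(u-400)/4-.4,140+v/4-.4)
print('mark side',onz(D,*E(583,288)[1:],.026),'mark scene',onz(S,*C(160,306)[1:],.026))
p=[.5955,.0386]
for z in(.026,.031,.068): print(z,[np.round(proj(c,p+[z]),1) for c in(S,D)])
a=cv2.imread('pics/scene2.png')[225:255,315:345];b=cv2.imread('pics/side2.png')[190:220,315:345]
r=lambda x:cv2.resize(x,(400,400),interpolation=cv2.INTER_CUBIC)
cv2.imwrite('pics/c3.png',np.hstack([r(a),r(b)]))
```

```text
mark side [0.59166278 0.03871991 0.026     ] mark scene [0.5861629  0.04536447 0.026     ]
0.026 [array([326.1, 242.3]), array([331.7, 211.4])]
0.031 [array([326.2, 241.1]), array([331.7, 210.2])]
0.068 [array([326.9, 232.3]), array([332. , 200.6])]
```

View pics/c3.png

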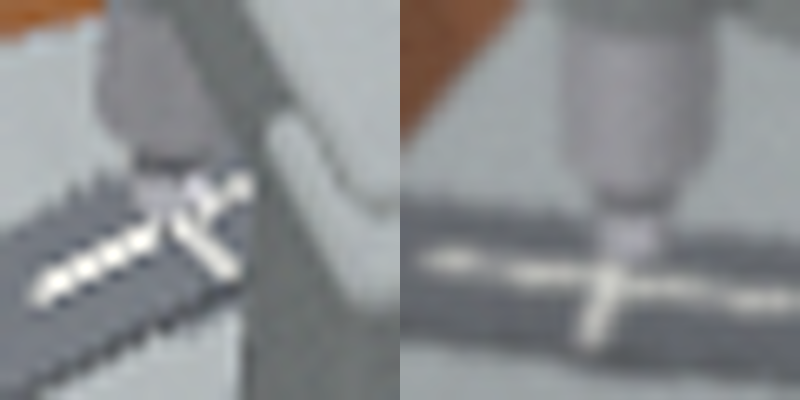

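```bash
python3 -m jog '[[[0.4,-0.2,0,-0.05,0,0,0],[0.4,-0.25,0,0,0,0,0],[0.4,0,0,0,0,0,0],[0.4,0,0,0,0,0,0]]]'
python3 - <<'E'
from plan import *
plan([.4418+.0518,.1273-.0411,.022],1.139)
b=get_image('side');a=get_image('scene');save('side4.png',b);save('scene4.png',a)
r=lambda x:cv2.resize(x,(400,400),interpolation=cv2.INTER_CUBIC)
save('c4.png',np.hstack([r(a[225:255,315:345]),r(b[190:220,315:345])]))
E
```

```text
time: 4.72
eef_pos: [0.4917, 0.0863, 0.0226]
orientation: [-0.673, -3.059, 0.001]
contact_force: [-12.1, 6.9, 16.1]
finger_gap: 0.457
grasp_force: 31.3
t 4.72 pos [0.4917 0.0863 0.0226] q6 -1.19 tool z [-0.009   0.0015 -1.    ] y [ 0.419  0.908 -0.002] F [-12.1   6.9  16.1] gap 0.457 grip 31.299601793289185
turn z -0.06 level [-0.14 -0.5   0.  ]
shift cm [-0.18  0.07  0.06]
```

View pics/c4.png

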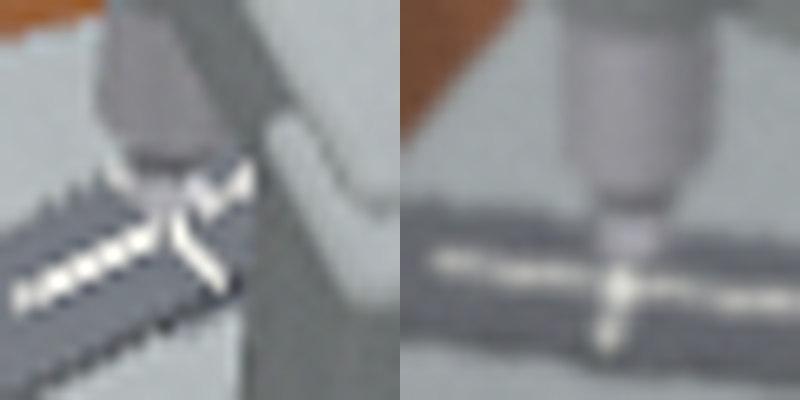

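```bash
python3 -m jog '[[[0.4,-0.23,0.03,-0.05,0,0,0],[0.4,0,0,0,0,0,0],[0.4,0,0,0,0,0,0],[0.4,0,0,0,0,0,0]]]'
python3 - <<'E'
from plan import *
plan([.4418+.0518,.1273-.0411,.022],1.139)
from fit import S,D
from scipy.optimize import least_squares
f=lambda q:np.r_[np.subtract(proj(S,[*q,.026]),(326.7,241.4)),np.subtract(proj(D,[*q,.026]),(331.15,210.7))]
print(least_squares(f,[.595,.04]).x,'mark before this move; punch fit .5955 .0386')
E
```

```text
time: 5.32
eef_pos: [0.4937, 0.0855, 0.023]
orientation: [-0.673, -3.059, 0.001]
contact_force: [-11.7, 4.9, 15.7]
finger_gap: 0.454
grasp_force: 31.2
t 5.33 pos [0.4937 0.0855 0.023 ] q6 -1.19 tool z [-0.0093  0.0013 -1.    ] y [ 0.419  0.908 -0.003] F [-11.7   4.9  15.7] gap 0.454 grip 31.226727962493896
turn z -0.06 level [-0.15 -0.52  0.  ]
shift cm [0.04 0.06 0.1 ]
[0.59346436 0.03983712] mark before this move; punch fit .5955 .0386
```

```bash
python3 -m jog '[[[0.4,0.15,0,-0.05,0,0,0],[0.4,0.15,0,-0.05,0,0,0],[0.4,0,0,0,0,0,0],[0.4,0,0,0,0,0,0]]]'
python3 -c "
from plan import *
plan([.4937,.0855,.022],1.139)"
```

```text
time: 5.82
eef_pos: [0.4937, 0.0857, 0.0239]
orientation: [-0.674, -3.064, 0.002]
contact_force: [-5.1, 0.3, 7.8]
finger_gap: 0.457
grasp_force: 30.5
t 5.83 pos [0.4937 0.0857 0.0239] q6 -1.19 tool z [-4.4e-03 -1.0e-04 -1.0e+00] y [ 0.42   0.908 -0.002] F [-5.1  0.3  7.8] gap 0.457 grip 30.464641749858856
turn z -0.06 level [-0.11 -0.23  0.  ]
shift cm [-0.01 -0.01  0.19]
```

Position held while the force relaxes. A bit more, then open and check.

```bash
python3 -m jog '[[[0.4,0.15,0,-0.05,0,0,0],[0.4,0,0,0,0,0,0],[0.2,0,0,0,0,0,0],[0,0,0,0,0,0,0],[-0.3,0,0,0,0,0,0],[-0.6,0,0,0,0,0,0],[-0.6,0,0,0,0,0,0],[-0.6,0,0,0,0,0,0]]]'
python3 - <<'E'
from plan import *
plan([.4937,.0855,.022],1.139)
b=get_image('side');a=get_image('scene');save('side5.png',b);save('scene5.png',a)
r=lambda x:cv2.resize(x,(400,400),interpolation=cv2.INTER_CUBIC)
save('c5.png',np.hstack([r(a[225:255,315:345]),r(b[190:220,315:345])]))
E
```

```text
time: 6.82
eef_pos: [0.4944, 0.0866, 0.0249]
orientation: [0.674, 3.068, 0.0]
contact_force: [1.0, 0.9, -0.0]
finger_gap: 0.8
grasp_force: 0.0
t 6.83 pos [0.4944 0.0866 0.0249] q6 -1.19 tool z [ 1.e-04 -0.e+00 -1.e+00] y [0.419 0.908 0.   ] F [ 1.   0.9 -0. ] gap 0.8 grip 0.0
turn z -0.03 level [0.   0.01 0.  ]
shift cm [ 0.01 -0.13  0.29]
```

View pics/c5.png

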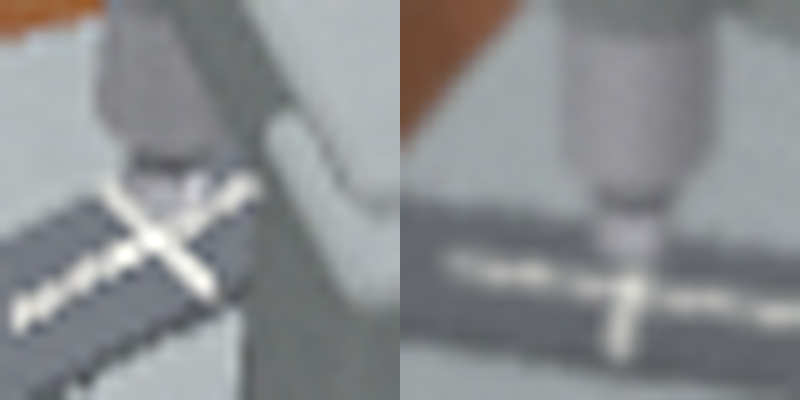

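Run:
```python
from fit import *
for n,c in(('scene',S),('side',D)):
    im=cv2.imread(f'pics/{n}5.png').astype(int)
    for z in(.249,.245,.235,.230,.195,.09,.085):
        u,v=proj(c,[.5955,.0386,z]); v=int(round(v)); print(n,z,round(u,1),v,end=' ')
        # non-wood mask: red minus blue (wood is strongly red)
        row=(im[v,:,2]-im[v,:,0]); x0=int(u)-14; print(x0,row[x0:x0+30].tolist())
```

```text
scene 0.249 330.8 182 316 [89, 84, 88, 83, 87, 86, 84, 80, 35, -18, -12, -13, -12, -12, -12, -13, -13, -12, -13, -13, -15, -16, 14, 98, 89, 86, 89, 87, 86, 90]
scene 0.245 330.7 183 316 [87, 89, 88, 87, 84, 86, 83, 81, 5, -16, -12, -13, -13, -13, -12, -12, -13, -11, -11, -11, -13, -16, -14, 83, 89, 87, 89, 87, 87, 87]
scene 0.235 330.4 186 316 [88, 89, 86, 89, 89, 88, 94, 91, 67, 14, -12, -9, -11, -12, -11, -10, -12, -12, -12, -12, -12, -11, 22, 89, 82, 81, 83, 81, 84, 81]
scene 0.23 330.3 188 316 [91, 88, 87, 90, 88, 86, 89, 87, 95, 86, -12, -6, -8, -6, -7, -8, -5, -5, -5, -5, 10, 71, 91, 87, 86, 86, 85, 83, 83, 82]
scene 0.195 329.5 198 315 [93, 92, 90, 92, 91, 93, 89, 96, 65, -18, -14, -12, -11, -10, -7, -5, -5, -8, -12, -10, -14, -14, 44, 92, 92, 68, -15, -6, -5, -5]
scene 0.09 327.3 227 313 [95, 77, 58, 52, 15, 13, 6, 5, -14, -10, -5, -5, -5, -6, -5, -6, -5, -5, -7, -5, -5, -6, -6, -7, -9, -8, -9, -9, -10, -8]
scene 0.085 327.2 228 313 [13, 8, 6, 4, -13, -12, -12, -11, -11, -7, -7, -4, -4, -5, -5, -3, -5, -5, -4, -4, -5, -6, -7, -7, -9, -11, -8, -9, -8, -10]
side 0.249 333.5 146
[... 312 characters left out ...]
, 62, 65, 63, 64, 64, 60, 45, 20, 0, -6, -7, -7, -8, -8, -9, -7, -7, -6, -6, -7, -7, -8, -8, -9, -8, -8, -8, -9]
side 0.23 333.3 153 319 [58, 62, 60, 64, 64, 64, 64, 62, 55, 27, 6, -4, -6, -5, -5, -3, -6, -5, -5, -6, -7, -7, -8, -7, -9, -9, -8, -8, -10, -8]
side 0.195 333.0 164 318 [62, 61, 58, 59, 59, 61, 59, 55, 31, 4, -6, -8, -7, -7, -8, -7, -7, -8, -9, -9, -10, -7, -6, -8, -8, -10, -10, -8, -7, -5]
side 0.09 332.1 195 318 [45, 22, 1, -6, -8, -10, -9, -8, -9, -7, -6, -5, -5, -5, -5, -6, -6, -5, -6, -5, -6, -7, -8, -11, -11, -9, -9, -8, -9, -8]
side 0.085 332.1 196 318 [25, 3, -6, -8, -8, -10, -9, -9, -8, -5, -5, -4, -4, -5, -4, -5, -5, -6, -3, -5, -7, -9, -9, -8, -9, -8, -8, -9, -10, -10]
```

```bash
python3 -m jog '[[[-0.7,0,0,-2,0,0,0],[-1,0,0,-5,0,0,0],[-1,0,0,-6,0,0,0],[-1,0,0,-6,0,0,0],[-1,0,0,-6,0,0,0],[-1,0,0,-5,0,0,0],[-1,-3,0,0,0,0,0],[-1,-4,0,0,0,0,0]]]'
python3 -m jog '[[[-1,-4.2,0,0,0,0,0],[-1,0,0,0,0,0,0],[-1,0,0,0,0,0,0],[-1,0,0,0,0,0,0]]]'
python3 - <<'E'
from plan import *
plan([.5968,.0406,.222],1.139)
ci=camera_info('wrist');im=get_image('wrist');save('w6.png',im)
print(proj(ci,[.5968,.0406,.249],True))
E
```

```text
time: 7.92
eef_pos: [0.5584, 0.0574, 0.3265]
orientation: [0.672, 3.066, 0.001]
contact_force: [-0.3, -0.6, -0.1]
finger_gap: 0.997
grasp_force: 0.0
time: 8.43
eef_pos: [0.5952, 0.0403, 0.3252]
orientation: [0.673, 3.069, 0.0]
contact_force: [-0.7, -0.5, -0.5]
finger_gap: 1.003
grasp_force: 0.0
t 8.43 pos [0.5952 0.0403 0.3252] q6 -1.26 tool z [ 0.e+00  2.e-04 -1.e+00] y [0.418 0.908 0.   ] F [-0.7 -0.5 -0.5] gap 1.003 grip 0.0
turn z 0.0 level [ 0.01 -0.    0.  ]
shift cm [-0.13  0.1  10.32]
(np.float64(321.7182674680935), np.float64(217.08301249197086))
```

View pics/w6.png

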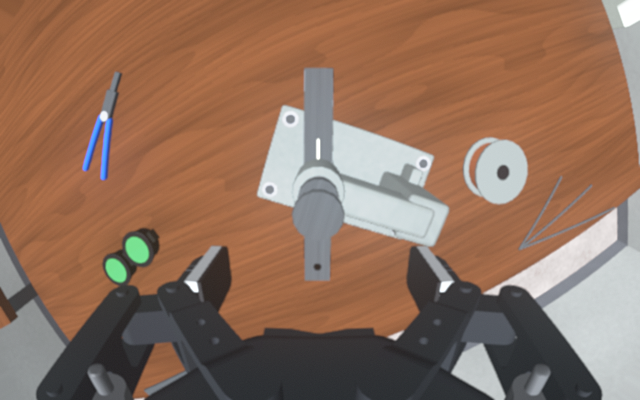

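Run:
```python
from plan import *
ci=camera_info('wrist')
im=cv2.imread('pics/w6.png'); g=im.min(2).astype(int)
print('line rows',g[132:166,316:321].mean(1).astype(int).tolist(), 'cols',g[148,308:330].tolist())
d=np.array([-.908,.419,0])
for v in (138,139,140): print(onz(ci,318,v,.026,True)-.04*d)
# flange mask: ellipse via threshold in neighbourhood
print('knob',onz(ci,319,213,.249,True))
print('row213',im[213,285:355,2].tolist()); print('col319',im[170:250,319,2].tolist())
print('bar edges row 110',im[110,298:340,2].tolist())
```

```text
line rows [134, 134, 135, 134, 133, 143, 178, 216, 230, 233, 233, 233, 233, 232, 233, 233, 233, 232, 232, 232, 233, 232, 232, 233, 232, 231, 219, 180, 138, 128, 130, 131, 131, 135] cols [135, 134, 135, 136, 137, 137, 135, 154, 227, 255, 255, 253, 175, 133, 133, 137, 136, 137, 137, 136, 136, 136]
[0.59512188 0.03816571 0.026     ]
[0.59638753 0.03758143 0.026     ]
[0.59765373 0.03699689 0.026     ]
knob [0.59340611 0.040111   0.249     ]
row213 [166, 166, 167, 168, 168, 165, 150, 135, 131, 134, 134, 135, 135, 136, 137, 136, 132, 134, 133, 133, 134, 135, 133, 132, 133, 134, 133, 132, 132, 132, 132, 134, 135, 135, 135, 136, 137, 137, 136, 136, 135, 135, 134, 135, 133, 134, 135, 136, 136, 137, 136, 134, 134, 134, 133, 132, 132, 127, 126, 151, 184, 197, 197, 199, 202, 204, 205, 206, 207, 208]
col319 [212, 213, 213, 214, 209, 194, 159, 118, 102, 115, 131, 138, 139, 138, 139, 139, 138, 137, 128, 113, 104, 112, 123, 132, 132, 132, 132, 131, 132, 133, 133, 132, 131, 133, 133, 133, 135, 135, 135, 135, 135, 135, 135, 135, 136, 137, 136, 137, 137, 136, 137, 137, 136, 136, 136, 137, 137, 137, 136, 136, 135, 136, 134, 136, 136, 136, 135, 134, 136, 135, 133, 130, 130, 130, 129, 131, 130, 129, 129, 129]
bar edges row 110 [198, 193, 189, 181, 175, 160, 144, 135, 133, 134, 135, 134, 134, 135, 137, 136, 136, 136, 133, 131, 133, 132, 133, 135, 134, 135, 135, 135, 134, 135, 136, 136, 135, 134, 140, 153, 161, 165, 166, 167, 167, 167]
```

```bash
python3 -m jog '[[[-1,0,0,3.5,0,0,0],[-1,0,0,3.5,0,0,0],[-1,0,0,3.3,0,0,0],[-1,0,0,0,0,0,0],[-0.2,0,0,0,0,0,0],[0,0,0,0,0,0,0],[0.2,0,0,0,0,0,0],[0.4,0,0,0,0,0,0]]]' 40
python3 -m jog '[[[0.8,0,0,0,0,0,0],[0.8,0,0,0,0,0,0],[0.8,0,0,0,0,0,0],[0.8,0,0,0,0,0,0]]]'
python3 -c "
from plan import *
plan([.5955,.0403,.222],1.139)"
```

```text
time: 9.48
eef_pos: [0.5965, 0.039, 0.2237]
orientation: [0.673, 3.066, -0.001]
contact_force: [-1.5, -1.1, 5.2]
finger_gap: 0.427
grasp_force: 39.4
time: 9.98
eef_pos: [0.5965, 0.039, 0.2237]
orientation: [0.674, 3.066, -0.001]
contact_force: [-1.8, -1.4, 5.1]
finger_gap: 0.429
grasp_force: 39.4
t 9.97 pos [0.5965 0.039  0.2237] q6 -1.26 tool z [ 0.0024 -0.0014 -1.    ] y [ 0.419  0.908 -0.   ] F [-1.8 -1.4  5.1] gap 0.429 grip 39.37138080596924
turn z -0.04 level [-0.01  0.16  0.  ]
shift cm [0.14 0.07 0.17]
```

```bash
python3 -m jog '[[[-0.3,0,0,0,0,0,0],[-0.3,0,0,0,0,0,0],[-0.3,0,0,-1.1,0,0,0],[-0.3,0,0,0,0,0,0],[0,0,0,0,0,0,0],[0.2,0,0,0,0,0,0],[0.6,0,0,0,0,0,0],[0.6,0,0,0,0,0,0]]]' 40
python3 -m jog '[[[0.8,0,0,0,0,0,0],[0.8,0,0,0,0,0,0],[0.8,0,0,0,0,0,0],[0.8,0,0,0,0,0,0]]]' 100
python3 -c "
from plan import *
plan([.5955,.0403,.222],1.139)"
```

```text
time: 10.98
eef_pos: [0.5959, 0.0393, 0.2331]
orientation: [0.674, 3.068, -0.001]
contact_force: [-3.1, -1.5, 4.5]
finger_gap: 0.429
grasp_force: 39.7
time: 11.48
eef_pos: [0.5959, 0.0393, 0.2334]
orientation: [0.674, 3.068, -0.001]
contact_force: [-2.5, -2.1, 6.9]
finger_gap: 0.41
grasp_force: 98.8
t 11.47 pos [0.5959 0.0393 0.2334] q6 -1.26 tool z [ 1.e-04 -6.e-04 -1.e+00] y [ 0.419  0.908 -0.001] F [-2.5 -2.1  6.9] gap 0.41 grip 98.75480890274048
turn z -0.04 level [-0.03  0.02  0.  ]
shift cm [0.07 0.07 1.14]
```

```bash
python3 -m jog '[[[0.8,0,0,-0.3,0,0,0],[0.8,0,0,-0.45,0,0,0],[0.8,0,0,-0.45,0,0,0],[0.8,0,0,-0.45,0,0,0],[0.8,0,0,-0.45,0,0,0],[0.8,0,0,-0.45,0,0,0],[0.8,0,0,-0.4,0,0,0],[0.8,0,0,-0.2,0,0,0]]]'
python3 -m jog '[[[0.8,0,0,0,0,0,0],[0.8,0,0,0,0,0,0],[0.8,0,0,0,0,0,0]]]'
python3 - <<'E'
from plan import *
plan([.5959,.0393,.2634],1.139)
b=get_image('side');a=get_image('scene');save('side7.png',b);save('scene7.png',a)
r=lambda x:cv2.resize(x,(400,500),interpolation=cv2.INTER_CUBIC)
save('c7.png',np.hstack([r(a[170:220,310:350]),r(b[135:185,312:352])]))
E
```

```text
time: 12.48
eef_pos: [0.5957, 0.0394, 0.2627]
orientation: [-0.674, -3.066, 0.001]
contact_force: [5.0, -2.7, -17.9]
finger_gap: 0.405
grasp_force: 101.1
time: 12.85
eef_pos: [0.5958, 0.0394, 0.2627]
orientation: [-0.674, -3.066, 0.001]
contact_force: [3.8, -4.5, -15.9]
finger_gap: 0.407
grasp_force: 101.1
t 12.85 pos [0.5958 0.0394 0.2627] q6 -1.26 tool z [-2.3e-03 -2.0e-04 -1.0e+00] y [ 0.419  0.908 -0.001] F [  3.8  -4.5 -15.9] gap 0.407 grip 101.08945369720459
turn z -0.05 level [-0.06 -0.11  0.  ]
shift cm [-0.02  0.   -0.07]
```

View pics/c7.png

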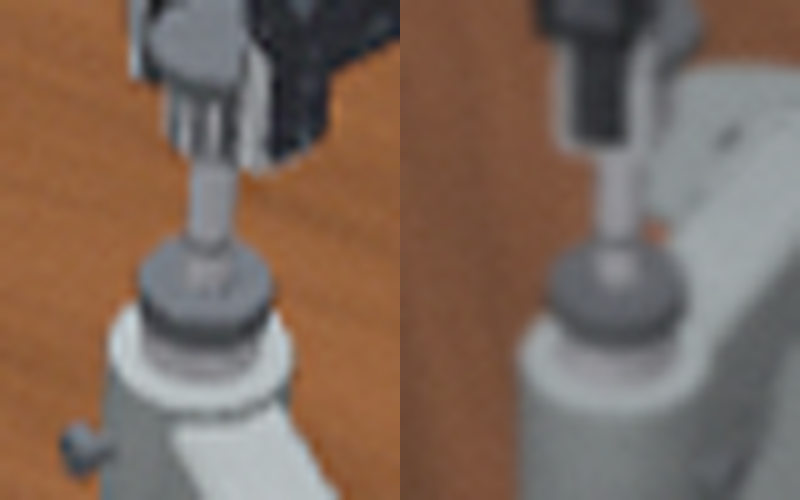

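```bash
python3 -m jog '[[[0.8,0,0,-0.06,0,0,0],[0.8,0,0,0,0,0,0],[0.8,0,0,0,0,0,0],[0.8,0,0,0,0,0,0]]]'
python3 - <<'E'
from plan import *
plan([.5959,.0393,.2634],1.139)
for n in('scene','side'):
    c=camera_info(n); im=get_image(n).astype(float).mean(2); save(n+'8.png',get_image(n))
    p=np.array([.5961,.0402]); d=np.array(c['origin'][:2])-p; p=p+.006*d/np.linalg.norm(d)
    for z in(.210,.215,.220): print(n,z,np.round(proj(c,[*p,z]),2))
    u,v=proj(c,[*p,.215]); u=int(round(u)); v=int(v)
    print('rows from',v-9,im[v-9:v+9,u-1:u+2].mean(1).round(0).tolist())
E
```

```text
time: 13.45
eef_pos: [0.5957, 0.0394, 0.2631]
orientation: [-0.674, -3.066, 0.001]
contact_force: [5.4, -4.8, -16.9]
finger_gap: 0.407
grasp_force: 101.1
t 13.45 pos [0.5957 0.0394 0.2631] q6 -1.26 tool z [-2.6e-03 -1.0e-04 -1.0e+00] y [ 0.419  0.908 -0.001] F [  5.4  -4.8 -16.9] gap 0.407 grip 101.08648896217346
turn z -0.05 level [-0.07 -0.13  0.  ]
shift cm [-0.02 -0.   -0.03]
scene 0.21 [330.18 195.78]
scene 0.215 [330.3  194.29]
scene 0.22 [330.42 192.79]
rows from 185 [110.0, 124.0, 142.0, 142.0, 141.0, 141.0, 141.0, 141.0, 135.0, 113.0, 119.0, 142.0, 140.0, 129.0, 118.0, 128.0, 119.0, 89.0]
side 0.21 [333.14 160.14]
side 0.215 [333.18 158.53]
side 0.22 [333.23 156.9 ]
rows from 149 [100.0, 136.0, 143.0, 142.0, 143.0, 142.0, 143.0, 143.0, 139.0, 123.0, 114.0, 133.0, 142.0, 136.0, 118.0, 104.0, 101.0, 98.0]
```

Run:
```python
from plan import *
for n,(y,x) in(('scene',(225,300)),('side',(203,300))):
    a=cv2.imread(f'pics/{n}5.png')[y:y+20,x:x+40].astype(int);b=cv2.imread(f'pics/{n}8.png')[y:y+20,x:x+40].astype(int)
    print(n,abs(a-b).mean(),abs(a-b).max(),cv2.phaseCorrelate(a.mean(2),b.mean(2)))
s=sensors.read_state();print(s['eef_pos'],s['dq'].round(4),s['grasp_force'])
print(job.finish_job())
```

```text
scene 1.5566666666666666 8 ((0.01416386523857227, 0.02953748620444152), 1.0048766780617362)
side 1.8925 7 ((0.1428923359223191, 0.06331449944321044), 1.0197809130043145)
[0.59572024 0.03937949 0.26308224] [ 0.     -0.0005 -0.0001 -0.0014  0.0007 -0.0007] 101.0871970653534
the job is handed in; nothing more can be done
None
```

I handed the job in: the cross lies about 2 mm by my measurement from the punch axis (limit 4 mm), and the knob is held steady with the striker drawn about 30 mm, middle ring level with the mouth; the spool, pliers and goggles weren't touched, the grip is on the knob's flange rather than its neck, and I viewed 12 pictures, over the limit of 10.

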